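# Turn the mould shaker up four clicks and start it

## Robot

A 7-joint arm with a two-finger parallel gripper is mounted at the origin on the work surface. World frame = base frame: x ahead of the robot, y to its left, z up, the work surface at z = 0. Lengths are in mm, angles in rad, forces in N, time in s.
With the tool pointing down it reaches from about 400 to 850 mm from the base axis. Payload 10.4 kg.
Tool frame: the origin (TCP) lies at the very end of the fingers, on their centre line; the grasp point (between the pads) lies 19 mm behind it; z points along the fingers, y is the direction in which the jaws open and shut (so a half turn about z gives the same grasp; the last joint's range is limited). The gripper opens to 85 mm and grips with 20 to 120 N. Pads are 22 mm wide; open, the fingers measure 114 mm over their backs; the gripper's body (76 mm by 85 mm) begins 54 mm behind the grasp point. The pads swing forward as they close: fully open they stand 13 mm farther back than shut.
Start: joints at [1.318, 0.332, -0.065, 1.46, 0.022, 1.35, -0.088], TCP at [142.384, -608.587, 231.338] pointing down, gripper open.
Joint ranges: [-2.6, 2.6], [-0.5, 2.12], [-1.47, 1.34], [0.16, 2.42], [-1.27, 4.41], [0.06, 2.06], [-2.6, 2.6]. Speed limits (rad/s): [2.22, 2.22, 2.79, 2.79, 3.14, 3.14, 3.14].

## Interface

Orientations are given as [roll, pitch, yaw] about the fixed x, y, z axes, in that order (R = Rz(yaw) Ry(pitch) Rx(roll)).
In Python, from workcell import ctrl, cams, order gives the robot as it stands.
- The arm moves only by the tool arm_command, never from a script. Its argument "rows" is a list of rows, each a list of 7 numbers: the turn, a rotation vector about the tool's x, y, z in degrees, then the shift along the tool's x, y, z in m, then the gripper command: -1 is shut, 1 is fully open, values between are in proportion. In form: [[wx, wy, wz, dx, dy, dz, claw], ...]. A call has 1 to 8 rows; each row is the pose to reach, as a shift and turn from the pose commanded when the call began, along the tool's axes at that moment; what a row does not reach only later rows make up. A row lasts 1/12 s, in which the tool goes at most 41.7 mm and 7.16 degrees, less where a joint would pass 70% of its speed; a pose out of reach is approached as far as the arm can. A call with a gripper value outside its range is refused whole. The fingers move at their own pace and stop on an object; the grip force is fixed at half the most. Time passes only in rows, so rows that repeat a pose let the fingers close. It gives the time, the measured TCP pose, the force and the opening at its end, in the units of the state.
- ctrl.state(): the state, without advancing time (a new reading comes with each control period).
- cams.capture(name): name is "side" or "top" or "wrist"; returns the picture (400x640x3 uint8, red, green, blue); there is no depth.
- cams.calibration(name): a dict with "camera_matrix" (3x3 intrinsics, pixels), "pose" (4x4, takes a point from camera to world coordinates). Camera axes: x right, y down, z forward; pixel columns grow to the right and rows downward; lengths in mm; the calibration is good to about 2 mm. A picture is of the moment at which its call begins: read the wrist's pose just before it. calibration takes no time and is no camera call; for the wrist camera it gives the pose at the moment of the call.
- order.sign_off(): hands the job in, once; it reports no verdict.
Trained networks look in the newest picture that a camera, given by its name, has taken for a name from the list of things; names that differ only in an ending like _2 or _b are one class to them, and where a whole thing is asked for, a point or a joint stands for the part that bears it (a point fixed in the world has none). Each returns a list of dicts, best first, with "confidence" (0 to 1); they miss things now and then, are a little off and sometimes report something else, mostly with a low value. They report only what shows in the picture. A call takes as long as a camera call.
- cams.look_for(camera, thing): "box" ([centre column, centre row, width, height] in pixels, round what is visible of it).
- cams.masks_of(camera, thing): "mask" (400x640 bool, what is visible of it) and "box" ([centre column, centre row, width, height] in pixels, round what is visible of it).
The state is a dict: "clock": time; "joint_pos": joint angles; "qvel": joint speeds; "effort": joint torques, N m; "position": TCP position; "orientation": TCP orientation; "force": force on the tool from outside, world axes, zero at the start; "torque": the same for the moment, N m; "width": finger opening in mm.
Only numpy, scipy, OpenCV 4.12 (cv2) and the standard library are available. Lean on these libraries where they do the work, as an engineer would, in place of code of your own. Each camera call takes 0.05 s, during which the arm holds its last target.

## Task

Turn the big click-stop dial of the steel mould shaker four clicks clockwise (seen from above) from where it stands, pushing it round gently with a fingertip and not gripping it, then press the round start button beside it fully down with a fingertip and let it come up again. Do not press the button before the dial is set, lift nothing, and leave everything else standing where it is.

Things in the scene. Friction and masses are not known exactly. Their poses are not given: they have to be found in the camera images.
- shaker: the mould shaker, a steel case 320 (x) by 360 (y) by 70 mm high, fixed to the table; origin at the centre of its underside, y along its long side. The strip along its -x side is the control panel, level, at 70 mm height; behind it a shaking plate carries a mould (top of the mould 108 mm above the table)
- dial (a joint): dial angle in rad, growing clockwise seen from above. Ten detents at 0, 0.524 ... 4.712: one click = 30 degrees; it starts in one of the first four. Pushed a little past half-way between detents it snaps forward into the next; from less it falls back. In a detent it stays. Leaving one takes about 0.25 N m (6 to 8 N near the bar's end), fading to none half-way: the felt click
- dial_centre (a point): centre of the top face of the dial, on its vertical axis, 104 mm above the table. The dial is an aluminium disc of 100 mm diameter (its top face 78 mm above the table), and across it an upright black bar, 92 mm long and 14 mm thick, standing up from 78 to 104 mm above the table, that reaches 46 mm either side of the axis; either half of the bar can be pushed
- dial_pointer (a point): point on top of the pointer half of the bar (narrower nose, 10 mm thick over the last 14 mm, white line on top), 44 mm from the axis; its direction from dial_centre is the direction the bar points. Ten tick marks round the dial show the detents
- start (a joint): start button travel in m: 0 up, 0.006 fully down; it springs back and takes 5 N to push fully down
- start_top (a point): centre of the top of the start button, a grey round push button of 32 mm diameter in a black housing on the panel, about 92 mm above the table, 180 mm to the -y side of the dial; it is pushed straight down
- mould_a: bystander: loose chocolate mould 135 by 275 by 22 mm lying on the shaking plate; origin at the centre of its underside
- tin: bystander: flat round metal tin with a lid, 82 mm diameter, 55 mm high, on the table; origin at the centre of its underside
- squeeze_bottle: bystander: brown squeeze bottle with a white nozzle, 74 mm diameter, 205 mm high, on the table; origin at the centre of its underside
- jar: bystander: glass jar, 60 mm diameter, 75 mm high, on the table; origin at the centre of its underside
- nozzle: bystander: small steel piping nozzle, cone of 28 mm diameter, 36 mm high, standing on the panel between dial and button; origin at the centre of its underside
- scraper: bystander: spatula lying on the table, about 0.25 m long; origin in its underside
- bowl: bystander: steel bowl, 140 mm diameter, 60 mm high, on the table; origin at the centre of its underside

How it is judged:
By the outcome, as a careful person would: the job done as asked, in the order asked, and still so for the second after the job is handed in, with the robot touching nothing.
It also fails if it takes over 51 s, if anything falls off the work surface, if the arm or the gripper's body presses on something with over 40 N, if the wrist force passes 120 N, or if a joint passes its speed limit or range.

## Working session

There is one attempt and no reset: what is moved stays moved. The work goes in short steps, Python scripts to look and compute and a tool call to move; the robot and the scene stay as the last step left them, time stands still between calls to the robot, and variables do not carry over. Pictures are saved under pics/ and viewed, and the job is handed in when it is done.

Besides the shell and the picture viewer there is one more tool, called after "Emit:" by a JSON object that holds its "fn" and its "kwargs", one argument or row to a line. arm_command: Moves the arm, as the interface text tells. Its arguments: {"type":"object","properties":{"rows":{"type":"array"}},"required":["rows"]}

```bash
ls; mkdir -p pics
python3 - <<'E'
from workcell import ctrl,cams
import cv2
print(ctrl.state())
for n in ["side","top","wrist"]:
    im=cams.capture(n); cv2.imwrite(f"pics/a_{n}.png",im[:,:,::-1])
    c=cams.calibration(n); print(n,c["camera_matrix"],c["pose"])
    for t in ["dial","dial_pointer","dial_centre","start_top","nozzle"]:
        print(t,[(d["confidence"],d["box"]) for d in cams.look_for(n,t)][:3])
E
```

```text
pics
{'clock': 0.0, 'joint_pos': array([ 1.31840549,  0.33290747, -0.06469752,  1.46093027,  0.02159972,
        1.34985454, -0.08852669]), 'qvel': array([-1.38517644e-03, -6.21839507e-04,  1.89964819e-03, -6.21275146e-05,
       -1.58309581e-03, -6.37064252e-04,  3.72463035e-04]), 'effort': array([ 8.39709155e-04, -6.25450444e+01,  4.92709712e-02, -3.91616285e+01,
        1.60459121e-02,  9.43947409e-03,  5.08160298e-06]), 'position': array([ 142.27239999, -608.22542733,  230.498949  ]), 'orientation': array([-3.14018986e+00,  6.27162262e-05,  2.29782545e-01]), 'force': array([-0.94909258, -0.34051603, -0.06336286]), 'torque': array([-0.00283427, -0.03661518,  0.05645081]), 'width': 85.24385370614948}
side [[405.71828979   0.         324.18108021]
 [  0.         405.71828979 196.02225748]
 [  0.           0.           1.        ]] [[ 9.36416745e-01 -2.07802122e-01  2.82740090e-01  3.16545184e+02]
 [-3.50148471e-01 -5.01035949e-01  7.91428472e-01 -6.97251440e+02]
 [-2.27975663e-02 -8.40107884e-01 -5.41940047e-01  5.53456602e+02]
 [ 0.00000000e+00  0.00000000e+00  0.00000000e+00  1.00
[... 605 characters left out ...]
e+00  0.00000000e+00  1.00000000e+00]]
dial [(0.7, [390.1, 193.4, 23.1, 23.3])]
dial_pointer [(0.67, [259.2, 214.9, 42.7, 39.3]), (0.54, [388.1, 192.7, 20.7, 22.6])]
dial_centre [(0.6, [259.6, 213.4, 41.1, 35.0])]
start_top []
nozzle []
wrist [[310.44471148   0.         315.77524558]
 [  0.         310.44471148 202.88375614]
 [  0.           0.           1.        ]] [[ 2.27443663e-01 -9.25921834e-01 -3.01559510e-01  2.19500056e+02]
 [-9.73790975e-01 -2.16034388e-01 -7.11356437e-02 -5.90755704e+02]
 [ 7.18821515e-04  3.09835281e-01 -9.50789978e-01  3.74258210e+02]
 [ 0.00000000e+00  0.00000000e+00  0.00000000e+00  1.00000000e+00]]
dial []
dial_pointer []
dial_centre []
start_top []
nozzle []
```

View pics/a_top.png

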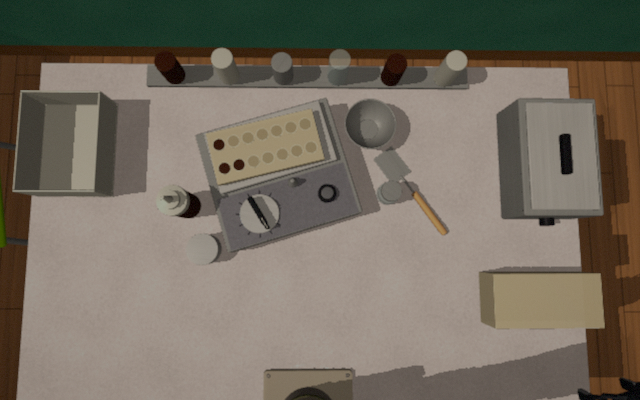

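View pics/a_side.png

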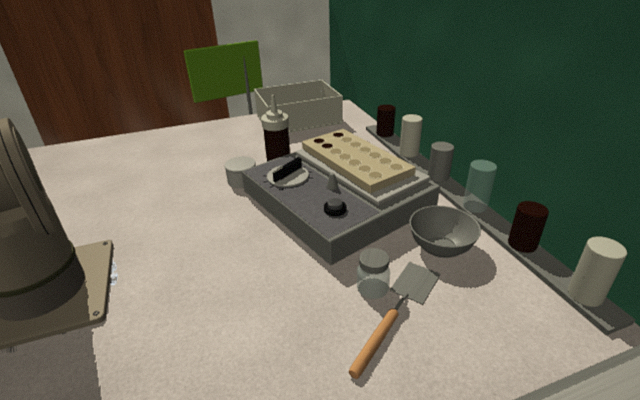

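Run:
```python
import cv2
t=cv2.imread("pics/a_top.png")[170:260,230:370]; s=cv2.imread("pics/a_side.png")[140:230,250:370]
cv2.imwrite("pics/a_tz.png",cv2.resize(t,None,fx=5,fy=5,interpolation=2)); cv2.imwrite("pics/a_sz.png",cv2.resize(s,None,fx=6,fy=6,interpolation=2))
```

```text
(no output)
```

View pics/a_tz.png

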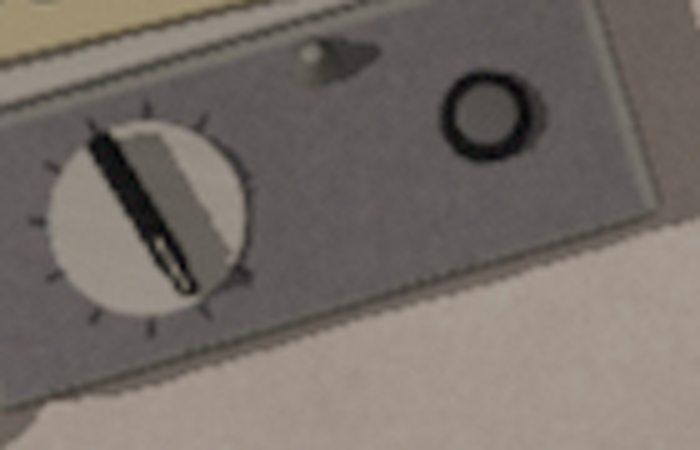

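View pics/a_sz.png

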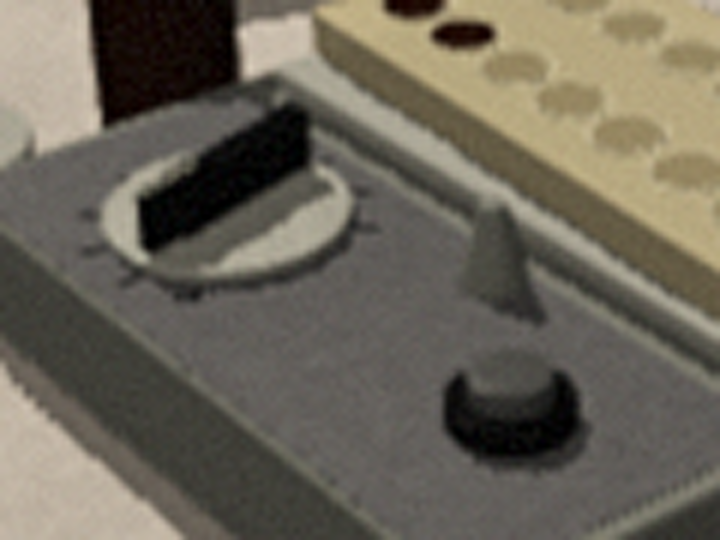

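The top view shows the bar from its plain end at about (249.4, 197.6) to its pointer end at about (267.4, 228). The button is at about (327.4, 193.2) and the nozzle sits near (292, 180). The pointer is at about 5 o'clock, so it has to end at about 9 o'clock.

```bash
cat > h.py <<'E'
import numpy as np
from workcell import ctrl,cams
def ray(cam,u,v,z,cal=None):
    c=cal or cams.calibration(cam);P=np.array(c["pose"]);d=P[:3,:3]@np.linalg.inv(c["camera_matrix"])@[u,v,1]
    return P[:3,3]+d*(z-P[2,3])/d[2]
def proj(cam,p):
    c=cams.calibration(cam);P=np.array(c["pose"]);q=np.array(c["camera_matrix"])@(P[:3,:3].T@(np.array(p)-P[:3,3]));return q[:2]/q[2]
E
python3 - <<'E'
from h import *
T=lambda x,y:((x+.5)/5+230-.5,(y+.5)/5+170-.5)
S=lambda x,y:((x+.5)/6+250-.5,(y+.5)/6+140-.5)
a=ray("top",*T(97,138),104);b=ray("top",*T(187,290),104);print(a,b,(a+b)/2,np.linalg.norm(a-b),np.degrees(np.arctan2(*(b-a)[1::-1])))
s=ray("top",*T(487,116),88);print("btn",s,np.linalg.norm(s-(a+b)/2))
print("disc",ray("top",*T(146,216),78))
print("btn side",ray("side",*S(512,372),92))
a=ray("side",*S(292,105),104);b=ray("side",*S(150,198),104);print(a,b,(a+b)/2,np.linalg.norm(a-b),np.degrees(np.arctan2(*(b-a)[1::-1])))
print("noz",ray("top",*T(312,48),106),ray("side",*S(492,200),106))
for n,w in [("squeeze_bottle",205),("tin",55)]:
    d=cams.look_for("top",n); print(n,d[0]["confidence"],d[0]["box"],ray("top",*d[0]["box"][:2],w))
E
```

```text
[555.63170978 146.68659518 104.        ] [480.11920401 101.02350889 104.        ] [517.87545689 123.85505204 104.        ] 88.24543034655406 -148.83827200514844
btn [569.41369891 -48.33998306  88.        ] 180.4530977934232
disc [518.89970303 124.82861183  78.        ]
btn side [570.29459331 -51.53374156  92.        ]
[553.88879252 145.15699221 104.        ] [481.69186595  93.50755207 104.        ] [517.79032923 119.33227214 104.        ] 88.7697069547679 -144.4201960671647
noz [601.05538271  40.06375465 106.        ] [598.54833697  38.90677732 106.        ]
squeeze_bottle 0.85 [178.8, 201.4, 45.6, 34.0] [533.55217361 288.22276725 205.        ]
tin 0.59 [206.0, 251.5, 34.2, 31.3] [420.99713812 260.94116434  55.        ]
```

Emit:
{"fn": "arm_command", "kwargs": {
  "rows": [
    [0,0,-50,0.284,-0.16,-0.03,-1],
    [0,0,-50,0.284,-0.16,-0.03,-1],
    [0,0,-50,0.284,-0.16,-0.03,-1],
    [0,0,-50,0.284,-0.16,-0.03,-1],
    [0,0,-50,0.284,-0.16,-0.03,-1],
    [0,0,-50,0.284,-0.16,-0.03,-1],
    [0,0,-50,0.284,-0.16,-0.03,-1],
    [0,0,-50,0.284,-0.16,-0.03,-1]
  ]
}}

```text
clock: 1.67
position: [384.5, -385.7, 262.0]
orientation: [3.141, 0.0, 1.112]
force: [0.3, -0.3, -0.0]
width: -0.1
```

```bash
cat >> h.py <<'E'
def yaw():
    return np.degrees(ctrl.state()["orientation"][2])
def plan(x,y,z,yw):
    from scipy.spatial.transform import Rotation as R
    s=ctrl.state();p=s["position"];Rm=R.from_euler("xyz",s["orientation"])
    d=Rm.inv().apply(np.array([x,y,z])-p)/1000
    w=(Rm.inv()*R.from_euler("xyz",[180,0,yw],degrees=True)).as_rotvec(degrees=True)
    print("now",p.round(1),s["orientation"].round(3),"j",s["joint_pos"].round(2),"F",s["force"].round(1),"t",s["clock"]);print("shift",d.round(4),"turn",w.round(1))
E
python3 -c "
from h import *
plan(440,60,260,122)"
```

```text
now [ 384.5 -385.7  262. ] [3.141 0.    1.112] j [ 1.03  0.16 -0.37  1.61  0.06  1.38  0.2 ] F [ 0.3 -0.3 -0. ] t 1.6667
shift [ 0.4242 -0.1476  0.0018] turn [  0.1   0.  -58.3]
```

Emit:
{"fn": "arm_command", "kwargs": {
  "rows": [
    [0,0,-58,0.424,-0.148,0,-1],
    [0,0,-58,0.424,-0.148,0,-1],
    [0,0,-58,0.424,-0.148,0,-1],
    [0,0,-58,0.424,-0.148,0,-1],
    [0,0,-58,0.424,-0.148,0,-1],
    [0,0,-58,0.424,-0.148,0,-1],
    [0,0,-58,0.424,-0.148,0,-1],
    [0,0,-58,0.424,-0.148,0,-1]
  ]
}}

```text
clock: 2.33
position: [426.3, -55.7, 261.6]
orientation: [3.142, 0.001, 2.108]
force: [0.9, 0.6, 0.3]
width: 0.1
```

```bash
python3 -c "
from h import *
plan(440,60,260,122)"
```

```text
now [426.3 -55.7 261.6] [3.142e+00 1.000e-03 2.108e+00] j [ 0.77 -0.1  -0.68  1.86 -0.07  1.36  0.64] F [0.9 0.6 0.3] t 2.3333
shift [0.0924 0.071  0.0015] turn [ 0.   0.1 -1.2]
```

Emit:
{"fn": "arm_command", "kwargs": {
  "rows": [
    [0,0,0,0.06,0.04,0,-1],
    [0,0,0,0.092,0.071,0,-1],
    [0,0,0,0.092,0.071,0,-1],
    [0,0,0,0.092,0.071,0,-1],
    [0,0,0,0.092,0.071,0,-1],
    [0,0,0,0.092,0.071,0,-1],
    [0,0,0,0.092,0.071,0,-1]
  ]
}}

```text
clock: 2.92
position: [441.0, 56.3, 261.2]
orientation: [-3.141, 0.0, 2.1]
force: [0.2, -0.5, -0.1]
width: -0.1
```

Run:
```python
from h import *
import cv2
plan(501,91,150,122)
im=cams.capture("wrist"); cv2.imwrite("pics/b_w.png",im[:,:,::-1])
for p in [(518,123,104),(570,-50,92)]: print(proj("wrist",p))
```

```text
now [441.   56.3 261.2] [-3.141  0.     2.1  ] j [ 0.66 -0.06 -0.84  1.82 -0.05  1.36  0.36] F [ 0.2 -0.5 -0.1] t 2.9167
shift [-0.0003  0.0693  0.1112] turn [-0.   0.  -1.7]
[418.48737185 166.52544393]
[364.59092101 309.8692131 ]
```

View pics/b_w.png

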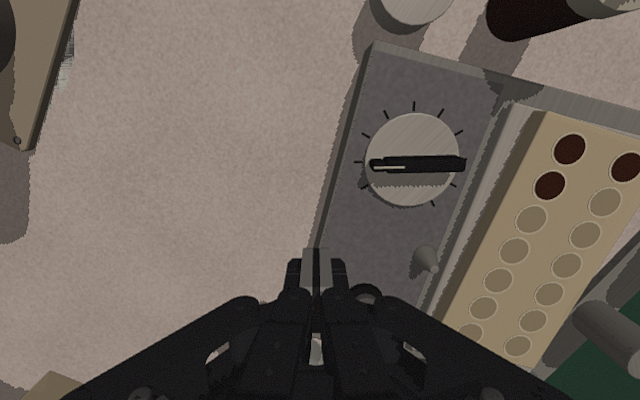

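Run:
```python
import cv2
im=cv2.imread("pics/b_w.png")[95:220,350:480]
cv2.imwrite("pics/b_z.png",cv2.resize(im,None,fx=4.5,fy=4.5,interpolation=2))
```

```text
(no output)
```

View pics/b_z.png

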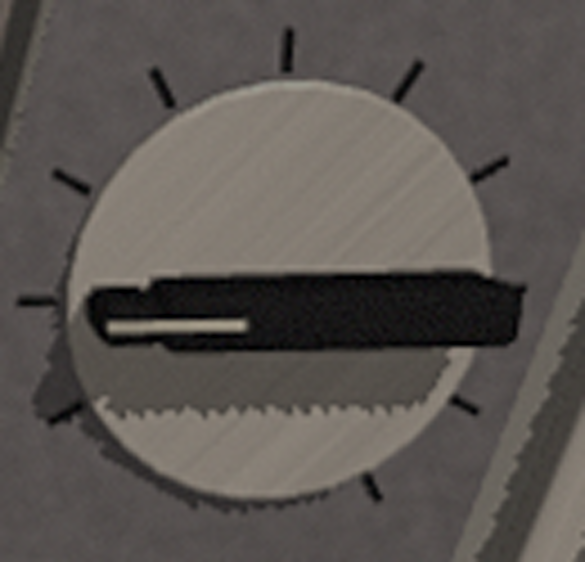

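Run:
```python
from h import *
Z=lambda x,y:((x+.5)/4.5+350-.5,(y+.5)/4.5+95-.5)
r=lambda x,y,z:ray("wrist",*Z(x,y),z)
t=[(65,415),(35,300),(70,180),(162,88),(288,50),(408,80),(490,170),(465,403),(372,487)]
k=[0,1,2,3,4,5,6,8,9]
P=np.array([r(*p,70)[:2] for p in t])
A=np.c_[2*P,np.ones(9)];s=np.linalg.lstsq(A,(P**2).sum(1),rcond=None)[0];c=s[:2];print("centre",c,"R",np.sqrt(s[2]+c@c))
for i,p in zip(k,P): print(i,np.degrees(np.arctan2(p[1]-c[1],p[0]-c[0])),np.degrees(np.arctan2(p[1]-c[1],p[0]-c[0]))+30*i)
a=r(90,315,104);b=r(520,314,104);print("bar",a,b,(a+b)/2,np.linalg.norm(a-b))
a=r(107,326,104);b=r(247,324,104);print("line",a,b,np.degrees(np.arctan2(*(a-b)[1::-1])))
```

```text
centre [519.34602134 123.49905065] R 56.78000190276013
0 -118.22085616269936 -118.22085616269936
1 -148.82122967523637 -118.82122967523637
2 -178.5971320972495 -118.5971320972495
3 151.9051021505707 241.9051021505707
4 121.86732790924964 241.86732790924964
5 92.27383211792112 242.27383211792113
6 61.95880624229213 241.95880624229213
8 2.5369216309989 242.5369216309989
9 -27.944625896394065 242.05537410360594
bar [475.62584539 100.42377103 104.        ] [556.12722553 147.7413051  104.        ] [515.87653546 124.08253807 104.        ] 93.37784124533
line [480.15765827 100.26652048 104.        ] [506.22229078 116.01593399 104.        ] -148.85775638099278
```

Run:
```python
from h import *
plan(507.4,83.4,130,121.8)
```

```text
now [441.1  56.3 261.2] [-3.141  0.     2.1  ] j [ 0.66 -0.06 -0.84  1.82 -0.05  1.36  0.36] F [-0.3 -0.6 -0.5] t 2.9667
shift [-0.0101  0.071   0.1312] turn [-0.   0.  -1.5]
```

Emit:
{"fn": "arm_command", "kwargs": {
  "rows": [
    [0,0,-1.5,-0.01,0.035,0,-1],
    [0,0,-1.5,-0.01,0.071,0.02,-1],
    [0,0,-1.5,-0.01,0.071,0.055,-1],
    [0,0,-1.5,-0.01,0.071,0.09,-1],
    [0,0,-1.5,-0.01,0.071,0.115,-1],
    [0,0,-1.5,-0.01,0.071,0.131,-1],
    [0,0,-1.5,-0.01,0.071,0.131,-1],
    [0,0,-1.5,-0.01,0.071,0.131,-1]
  ]
}}

```text
clock: 3.63
position: [507.1, 84.1, 130.1]
orientation: [-3.14, -0.001, 2.127]
force: [-0.1, 0.5, 0.1]
width: -0.0
```

Run:
```python
from h import *
import cv2
plan(507.4,83.4,85,121.8)
im=cams.capture("wrist"); cv2.imwrite("pics/c_w.png",im[:,:,::-1])
im=cams.capture("side")[120:230,230:370]; cv2.imwrite("pics/c_s.png",cv2.resize(im[:,:,::-1],None,fx=5,fy=5))
```

```text
now [507.1  84.1 130.1] [-3.140e+00 -1.000e-03  2.127e+00] j [ 0.52  0.29 -0.88  1.84  0.24  1.13  0.12] F [-0.1  0.5  0.1] t 3.6333
shift [-0.0008 -0.0001  0.0451] turn [-0.1 -0.   0.1]
```

View pics/c_w.png

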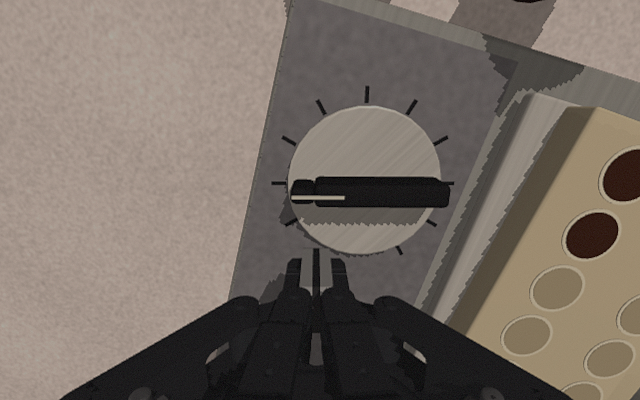

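View pics/c_s.png

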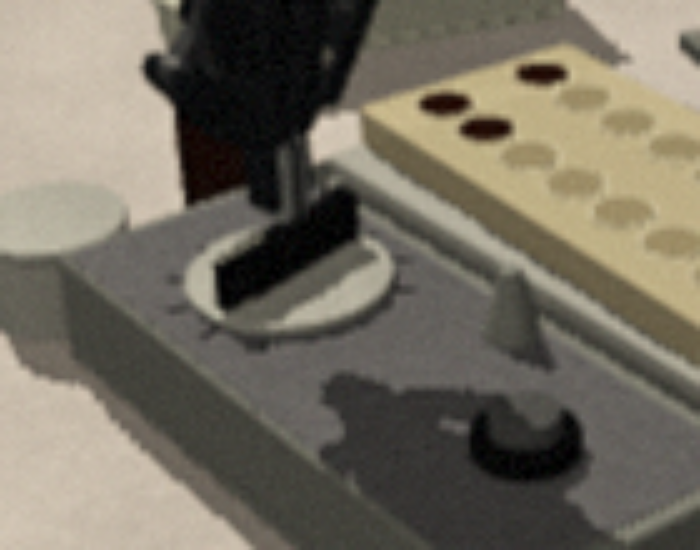

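Run:
```python
from h import *
for p in [ctrl.state()["position"],(519,123.5,104),(507,84,85)]:
    print(((proj("side",p)-[230,120])*5).round(), proj("wrist",p).round())
```

```text
[280. 206.] [317. 263.]
[284. 219.] [368. 197.]
[286. 298.] [314. 228.]
```

The side view has the fingertip at zoom pixel (290, 210), against (280, 206) predicted. It is just in front of the bar and clear of it, so I'm descending.

Emit:
{"fn": "arm_command", "kwargs": {
  "rows": [
    [0,0,0,0,0,0.015,-1],
    [0,0,0,0,0,0.03,-1],
    [0,0,0,0,0,0.04,-1],
    [0,0,0,0,0,0.045,-1],
    [0,0,0,0,0,0.045,-1],
    [0,0,0,0,0,0.045,-1]
  ]
}}

```text
clock: 4.23
position: [507.7, 85.1, 86.0]
orientation: [3.141, 0.0, 2.129]
force: [-0.5, -0.3, 0.4]
width: 0.2
```

```bash
cat >> h.py <<'E'
def seq(phis,off=18,r=31,z=85,c=(519,123.5)):
    from scipy.spatial.transform import Rotation as R
    s=ctrl.state();p=s["position"];Rm=R.from_euler("xyz",s["orientation"])
    print("now",p.round(1),"yaw",yaw().round(1),"j",s["joint_pos"].round(2),"F",s["force"].round(1),"t",s["clock"])
    for f in phis:
        b=np.radians(-148.2-f);u=np.array([np.cos(b),np.sin(b)]);t=np.array([np.cos(b-np.pi/2),np.sin(b-np.pi/2)])
        q=np.r_[np.array(c)+r*u-off*t,z]
        d=Rm.inv().apply(q-p)/1000
        w=(Rm.inv()*R.from_euler("xyz",[180,0,121.8-f],degrees=True)).as_rotvec(degrees=True)
        print(f,w.round(1),d.round(4),q.round(1))
E
python3 - <<'E'
from h import *
seq([0,3,6,9,12,15,18,21,24])
E
```

```text
now [507.7  85.1  86. ] yaw 122.0 j [ 0.49  0.35 -0.86  1.88  0.3   1.05  0.07] F [-0.5 -0.3  0.4] t 4.2333
0 [0.  0.  0.2] [ 0.0087 -0.0012  0.001 ] [502.1  91.9  85. ]
3 [0.  0.  3.2] [ 0.0104 -0.0021  0.001 ] [500.5  92.8  85. ]
6 [0.  0.  6.2] [ 0.0121 -0.0029  0.001 ] [498.9  93.8  85. ]
9 [0.  0.  9.2] [ 0.0138 -0.0036  0.001 ] [497.4  94.9  85. ]
12 [ 0.   0.  12.2] [ 0.0156 -0.0042  0.001 ] [495.9  96.1  85. ]
15 [ 0.   0.  15.2] [ 0.0174 -0.0047  0.001 ] [494.5  97.3  85. ]
18 [ 0.   0.  18.2] [ 0.0192 -0.0052  0.001 ] [493.2  98.6  85. ]
21 [ 0.   0.  21.2] [ 0.0211 -0.0055  0.001 ] [491.9 100.   85. ]
24 [ 0.   0.  24.2] [ 0.0229 -0.0058  0.001 ] [490.7 101.5  85. ]
```

Emit:
{"fn": "arm_command", "kwargs": {
  "rows": [
    [0,0,0,0.004,-0.001,0,-1],
    [0,0,0,0.007,-0.001,0,-1],
    [0,0,0,0.009,-0.001,0,-1],
    [0,0,3,0.0105,-0.002,0,-1],
    [0,0,6,0.012,-0.003,0,-1],
    [0,0,9,0.014,-0.0035,0,-1]
  ]
}}

```text
clock: 4.73
position: [498.6, 93.5, 86.0]
orientation: [3.139, 0.003, 1.968]
force: [5.9, -5.9, -2.8]
width: -0.1
```

Run:
```python
from h import *
import cv2
seq([12,15,18,21,24,27,30,33])
im=cams.capture("wrist"); cv2.imwrite("pics/d_w.png",im[:,:,::-1])
```

```text
now [498.6  93.5  86. ] yaw 112.7 j [ 0.46  0.32 -0.84  1.9   0.28  1.04 -0.1 ] F [ 5.9 -5.9 -2.8] t 4.7333
12 [0.2 0.2 2.9] [ 0.0034 -0.0015  0.0009] [495.9  96.1  85. ]
15 [0.2 0.2 5.9] [ 0.0051 -0.0023  0.0009] [494.5  97.3  85. ]
18 [0.2 0.2 8.9] [ 0.0068 -0.003   0.0009] [493.2  98.6  85. ]
21 [ 0.2  0.1 11.9] [ 0.0086 -0.0037  0.0009] [491.9 100.   85. ]
24 [ 0.2  0.1 14.9] [ 0.0104 -0.0042  0.0009] [490.7 101.5  85. ]
27 [ 0.2  0.1 17.9] [ 0.0122 -0.0046  0.0009] [489.6 103.   85. ]
30 [ 0.2  0.1 20.9] [ 0.0141 -0.005   0.0009] [488.6 104.5  85. ]
33 [ 0.2  0.1 23.9] [ 0.0159 -0.0052  0.0009] [487.6 106.2  85. ]
```

View pics/d_w.png

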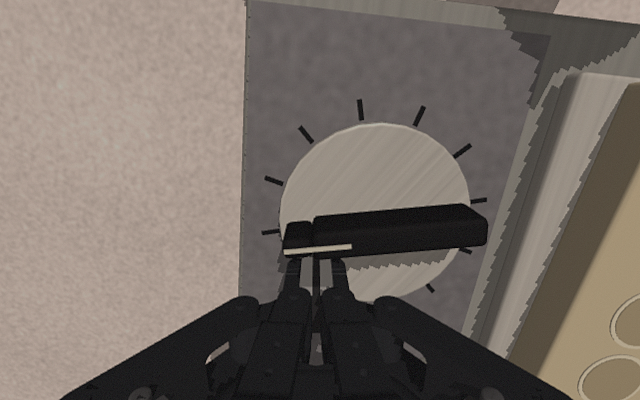

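Contact is made at about 8 N, with the finger square against the pointer half at (316, 265). I'll plan further rows from the commanded pose instead of the measured one, because the measured pose lags.

```bash
cat >> h.py <<'E'
def rel(f0,phis,off=18,r=31,off0=18):
    def pose(f,o):
        b=np.radians(-148.2-f);return r*np.array([np.cos(b),np.sin(b)])-o*np.array([np.cos(b-np.pi/2),np.sin(b-np.pi/2)])
    y=np.radians(121.8-f0);tx=np.array([np.cos(y),np.sin(y)]);ty=np.array([np.sin(y),-np.cos(y)])
    for f in phis:
        d=pose(f,off)-pose(f0,off0);print(f,f-f0,round(d@tx/1000,4),round(d@ty/1000,4))
E
python3 - <<'E'
from h import *
rel(9,[9+2.5*i for i in range(1,9)])
E
```

```text
11.5 2.5 0.0014 -0.0008
14.0 5.0 0.0028 -0.0015
16.5 7.5 0.0042 -0.0021
19.0 10.0 0.0057 -0.0027
21.5 12.5 0.0071 -0.0032
24.0 15.0 0.0086 -0.0036
26.5 17.5 0.0102 -0.004
29.0 20.0 0.0117 -0.0043
```

Emit:
{"fn": "arm_command", "kwargs": {
  "rows": [
    [0,0,2.5,0.0014,-0.0008,0,-1],
    [0,0,5,0.0028,-0.0015,0,-1],
    [0,0,7.5,0.0042,-0.0021,0,-1],
    [0,0,10,0.0057,-0.0027,0,-1],
    [0,0,12.5,0.0071,-0.0032,0,-1],
    [0,0,15,0.0086,-0.0036,0,-1],
    [0,0,17.5,0.0102,-0.004,0,-1],
    [0,0,20,0.0117,-0.0043,0,-1]
  ]
}}

```text
clock: 5.45
position: [488.4, 104.5, 85.6]
orientation: [3.141, 0.0, 1.621]
force: [-0.4, -1.0, -0.9]
width: -0.1
```

Run:
```python
from h import *
import cv2
seq([29])
im=cams.capture("wrist"); cv2.imwrite("pics/e_w.png",im[:,:,::-1])
```

```text
now [488.4 104.5  85.6] yaw 92.9 j [ 0.41  0.29 -0.79  1.92  0.24  1.03 -0.44] F [-0.4 -1.  -0.9] t 5.45
29 [0.  0.  0.1] [-0.0005  0.0005  0.0006] [488.9 104.   85. ]
```

View pics/e_w.png

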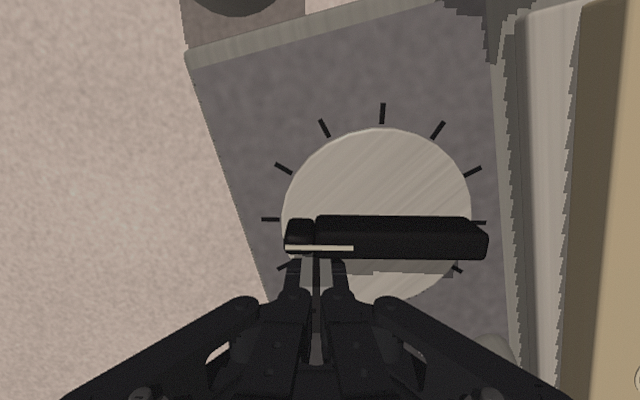

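First click is done: the bar lies level in the wrist picture, at index 2. Continuing.

Emit:
{"fn": "arm_command", "kwargs": {
  "rows": [
    [0,0,2.5,0.0014,-0.0008,0,-1],
    [0,0,5,0.0028,-0.0015,0,-1],
    [0,0,7.5,0.0042,-0.0021,0,-1],
    [0,0,10,0.0057,-0.0027,0,-1],
    [0,0,12.5,0.0071,-0.0032,0,-1],
    [0,0,15,0.0086,-0.0036,0,-1],
    [0,0,17.5,0.0102,-0.004,0,-1],
    [0,0,20,0.0117,-0.0043,0,-1]
  ]
}}

```text
clock: 6.17
position: [483.5, 115.1, 85.5]
orientation: [3.141, 0.001, 1.272]
force: [-0.1, -0.3, 0.8]
width: 0.2
```

Emit:
{"fn": "arm_command", "kwargs": {
  "rows": [
    [0,0,2.5,0.0014,-0.0008,0,-1],
    [0,0,5,0.0028,-0.0015,0,-1],
    [0,0,7.5,0.0042,-0.0021,0,-1],
    [0,0,10,0.0057,-0.0027,0,-1],
    [0,0,12.5,0.0071,-0.0032,0,-1],
    [0,0,15,0.0086,-0.0036,0,-1],
    [0,0,17.5,0.0102,-0.004,0,-1],
    [0,0,20,0.0117,-0.0043,0,-1]
  ]
}}

```text
clock: 6.83
position: [482.1, 126.3, 85.3]
orientation: [3.141, 0.004, 0.922]
force: [-6.0, -7.5, 7.3]
width: 0.2
```

Run:
```python
from h import *
import cv2
seq([69])
im=cams.capture("wrist"); cv2.imwrite("pics/f_w.png",im[:,:,::-1])
```

```text
now [482.1 126.3  85.3] yaw 52.8 j [ 0.28  0.27 -0.7   1.92  0.21  1.02 -1.16] F [-6.  -7.5  7.3] t 6.8333
69 [0.  0.2 0. ] [0.0021 0.0001 0.0003] [483.4 127.9  85. ]
```

View pics/f_w.png

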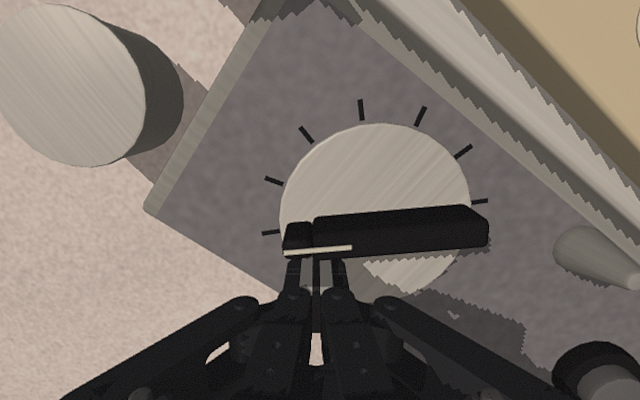

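Bar is at index 3 (seven ticks from the pointer on), with the finger pressing for the third click.

Emit:
{"fn": "arm_command", "kwargs": {
  "rows": [
    [0,0,2.5,0.0014,-0.0008,0,-1],
    [0,0,5,0.0028,-0.0015,0,-1],
    [0,0,7.5,0.0042,-0.0021,0,-1],
    [0,0,10,0.0057,-0.0027,0,-1],
    [0,0,12.5,0.0071,-0.0032,0,-1],
    [0,0,15,0.0086,-0.0036,0,-1],
    [0,0,17.5,0.0102,-0.004,0,-1],
    [0,0,20,0.0117,-0.0043,0,-1]
  ]
}}

```text
clock: 7.55
position: [486.5, 140.3, 85.6]
orientation: [3.141, -0.0, 0.575]
force: [-0.7, 0.2, 0.2]
width: 0.1
```

Run:
```python
from h import *
import cv2
seq([89])
im=cams.capture("wrist"); cv2.imwrite("pics/g_w.png",im[:,:,::-1])
```

```text
now [486.5 140.3  85.6] yaw 32.9 j [ 0.21  0.28 -0.65  1.91  0.2   1.02 -1.52] F [-0.7  0.2  0.2] t 7.55
89 [ 0.  -0.   0.1] [0.0002 0.0007 0.0006] [487.1 139.8  85. ]
```

View pics/g_w.png

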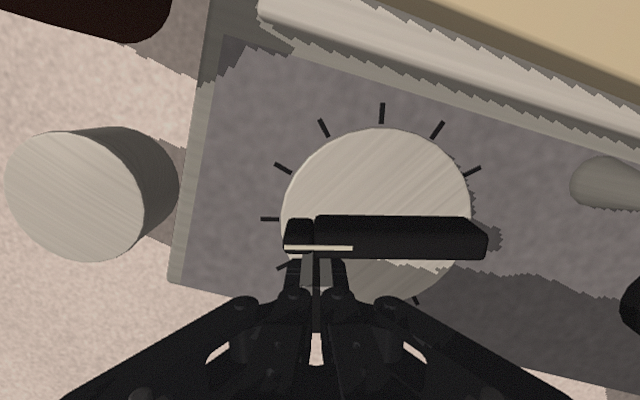

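Third click is done. Now the last one, to 109 degrees commanded; the same 4-degree overrun past half-way (49) snapped the second click.

Emit:
{"fn": "arm_command", "kwargs": {
  "rows": [
    [0,0,2.5,0.0014,-0.0008,0,-1],
    [0,0,5,0.0028,-0.0015,0,-1],
    [0,0,7.5,0.0042,-0.0021,0,-1],
    [0,0,10,0.0057,-0.0027,0,-1],
    [0,0,12.5,0.0071,-0.0032,0,-1],
    [0,0,15,0.0086,-0.0036,0,-1],
    [0,0,17.5,0.0102,-0.004,0,-1],
    [0,0,20,0.0117,-0.0043,0,-1]
  ]
}}

```text
clock: 8.27
position: [493.6, 150.1, 85.4]
orientation: [3.141, 0.0, 0.226]
force: [-0.3, -0.0, 0.7]
width: -0.1
```

Run:
```python
from h import *
import cv2
seq([109])
im=cams.capture("wrist"); cv2.imwrite("pics/i_w.png",im[:,:,::-1])
```

```text
now [493.6 150.1  85.4] yaw 13.0 j [ 0.15  0.29 -0.6   1.89  0.19  1.02 -1.88] F [-0.3 -0.   0.7] t 8.2667
109 [0.  0.  0.2] [0.0009 0.0005 0.0004] [494.6 149.7  85. ]
```

View pics/i_w.png

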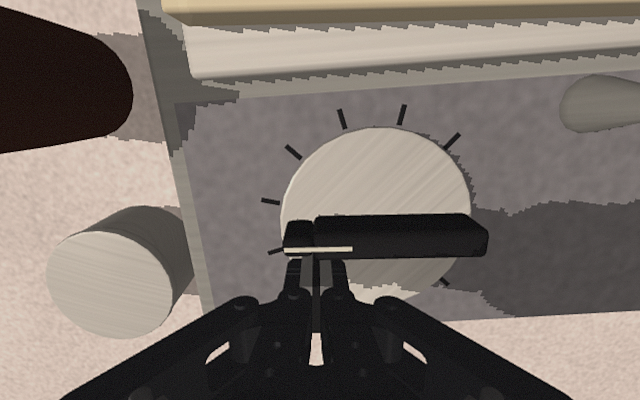

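The bar now stands between ticks 4 (275, 250) and 5 (270, 201), so it is only about half-way and unsnapped. It needs a little more.

Emit:
{"fn": "arm_command", "kwargs": {
  "rows": [
    [0,0,1.5,0.0008,-0.0005,0,-1],
    [0,0,3,0.0017,-0.0009,0,-1],
    [0,0,4,0.0022,-0.0012,0,-1],
    [0,0,4,0.0022,-0.0012,0,-1],
    [0,0,4,0.0022,-0.0012,0,-1]
  ]
}}

```text
clock: 8.73
position: [495.8, 151.6, 85.4]
orientation: [3.141, -0.0, 0.158]
force: [0.0, 0.9, -0.6]
width: -0.1
```

Run:
```python
from h import *
import cv2
seq([113])
im=cams.capture("wrist"); cv2.imwrite("pics/j_w.png",im[:,:,::-1])
```

```text
now [495.8 151.6  85.4] yaw 9.1 j [ 0.14  0.29 -0.59  1.88  0.19  1.02 -1.95] F [ 0.   0.9 -0.6] t 8.7333
113 [ 0.  -0.   0.3] [0.0006 0.0003 0.0004] [496.5 151.4  85. ]
```

View pics/j_w.png

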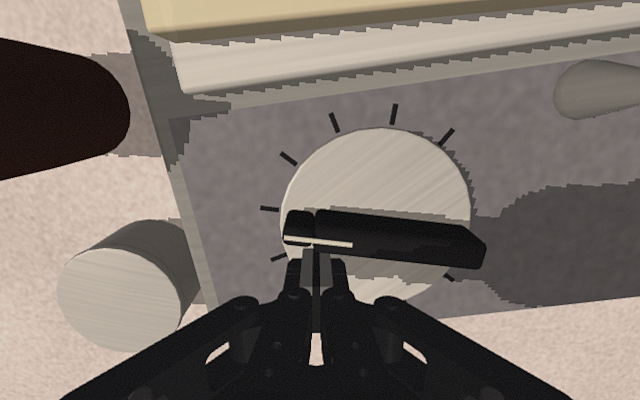

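Now it has snapped: the bar leads the finger by about 7°. Backing off and going up.

Emit:
{"fn": "arm_command", "kwargs": {
  "rows": [
    [0,0,0,-0.006,0,0,-1],
    [0,0,0,-0.012,0,0,-1],
    [0,0,0,-0.014,0,-0.02,-1],
    [0,0,0,-0.014,0,-0.05,-1],
    [0,0,0,-0.014,0,-0.085,-1],
    [0,0,0,-0.014,0,-0.11,-1],
    [0,0,0,-0.014,0,-0.11,-1],
    [0,0,0,-0.014,0,-0.11,-1]
  ]
}}

```text
clock: 9.45
position: [482.2, 149.5, 196.5]
orientation: [3.141, -0.003, 0.157]
force: [-0.4, -0.4, -0.3]
width: -0.3
```

Run:
```python
from h import *
import cv2
plan(470,-40,190,40)
im=cams.capture("wrist"); cv2.imwrite("pics/k_w.png",im[:,:,::-1])
```

```text
now [482.2 149.5 196.5] [ 3.141e+00 -3.000e-03  1.570e-01] j [ 0.18  0.14 -0.61  1.8   0.08  1.23 -1.87] F [-0.4 -0.4 -0.3] t 9.45
shift [-0.0417  0.1853  0.0064] turn [  0.1  -0.1 -31. ]
```

View pics/k_w.png

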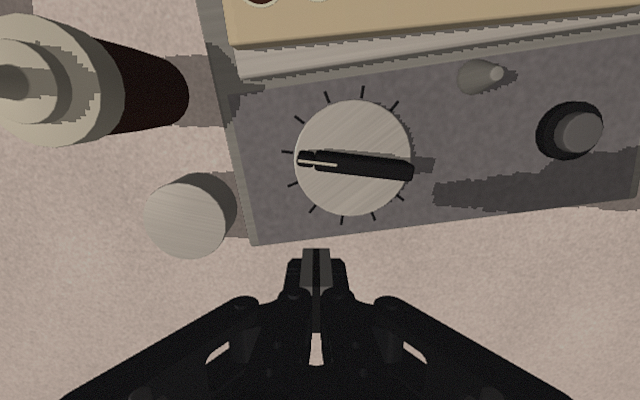

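The dial is at tick 5 of 0–9: ticks 5–9 run clockwise from the pointer and 4–0 lie behind it. It started at tick 1, so that is four clicks. I'll check it numerically and refine the button position.

Run:
```python
from h import *
import cv2
a=ray("wrist",299,160,104);b=ray("wrist",337,164.5,104);print(np.degrees(np.arctan2(*(a-b)[1::-1])))
for t in ["start_top","start"]:
    for d in cams.look_for("wrist",t)[:2]: print(t,d["confidence"],d["box"])
print(ray("wrist",580,132,92))
im=cv2.imread("pics/k_w.png")[85:175,520:620];cv2.imwrite("pics/k_z.png",cv2.resize(im,None,fx=6,fy=6,interpolation=2))
```

```text
92.1322155555304
start 0.95 [578.2, 131.2, 47.3, 46.1]
[568.97135488 -44.21945464  92.        ]
```

View pics/k_z.png

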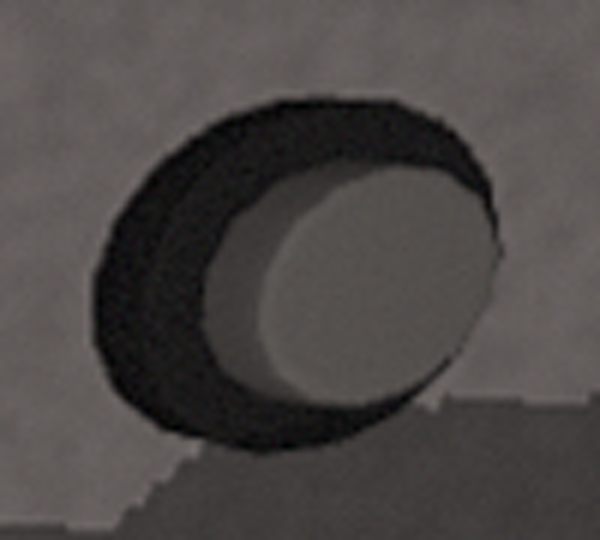

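Run:
```python
from h import *
print(ray("wrist",583.3,132.5,92))
plan(569.5,-49.5,150,40)
```

```text
[569.010229   -46.89988069  92.        ]
now [481.1 149.  194. ] [3.141e+00 2.000e-03 1.570e-01] j [ 0.18  0.14 -0.61  1.8   0.08  1.23 -1.87] F [ 0.   0.2 -1.1] t 9.6
shift [0.0565 0.2099 0.044 ] turn [ -0.    0.1 -31. ]
```

Emit:
{"fn": "arm_command", "kwargs": {
  "rows": [
    [0,0,-31,0.056,0.21,0.02,-1],
    [0,0,-31,0.056,0.21,0.02,-1],
    [0,0,-31,0.056,0.21,0.02,-1],
    [0,0,-31,0.056,0.21,0.02,-1],
    [0,0,-31,0.056,0.21,0.02,-1],
    [0,0,-31,0.056,0.21,0.044,-1],
    [0,0,-31,0.056,0.21,0.044,-1],
    [0,0,-31,0.056,0.21,0.044,-1]
  ]
}}

```text
clock: 10.27
position: [568.5, -50.4, 148.4]
orientation: [-3.138, 0.003, 0.695]
force: [0.2, 0.3, -0.5]
width: -0.0
```

Run:
```python
from h import *
import cv2
plan(569.5,-48.5,94,40)
im=cams.capture("wrist"); cv2.imwrite("pics/l_w.png",im[:,:,::-1])
im=cams.capture("side")[140:240,260:400]; cv2.imwrite("pics/l_s.png",cv2.resize(im[:,:,::-1],None,fx=5,fy=5))
print(proj("wrist",(569.3,-48.5,92)), (proj("side",(569.3,-48.5,92))-[260,140])*5,(proj("side",ctrl.state()["position"])-[260,140])*5)
```

```text
now [568.5 -50.4 148.4] [-3.138e+00  3.000e-03  6.950e-01] j [ 0.43  0.32 -0.5   1.69  0.16  1.18 -0.99] F [ 0.2  0.3 -0.5] t 10.2667
shift [ 0.0022 -0.0006  0.0544] turn [-0.2  0.2 -0.2]
[316.16009737 221.76927407] [369.60359387 304.65534128] [368.17893055 179.71372724]
```

View pics/l_w.png

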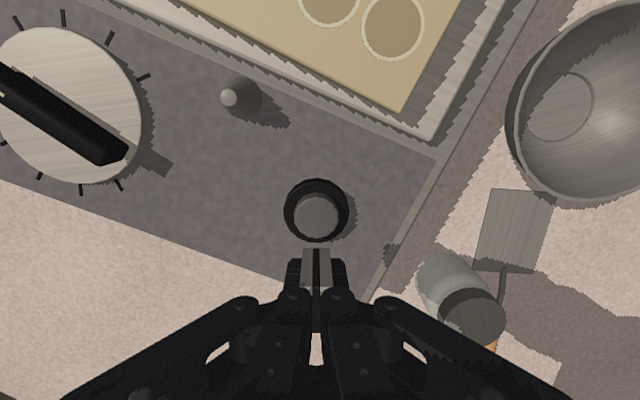

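View pics/l_s.png

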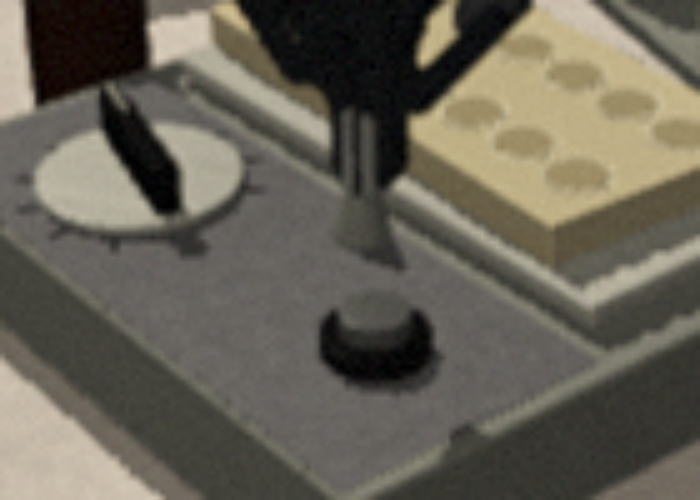

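Emit:
{"fn": "arm_command", "kwargs": {
  "rows": [
    [0,0,0,0.003,0,0.015,-1],
    [0,0,0,0.003,0,0.03,-1],
    [0,0,0,0.003,0,0.042,-1],
    [0,0,0,0.003,0,0.05,-1],
    [0,0,0,0.003,0,0.053,-1],
    [0,0,0,0.003,0,0.053,-1]
  ]
}}

```text
clock: 10.87
position: [572.0, -46.9, 98.0]
orientation: [-3.141, 0.0, 0.698]
force: [0.5, -0.3, -0.9]
width: -0.0
```

Run:
```python
from h import *
import cv2
plan(569.5,-48.5,85.5,40)
im=cams.capture("wrist")[150:310,230:410]; cv2.imwrite("pics/m_w.png",cv2.resize(im[:,:,::-1],None,fx=3.5,fy=3.5))
im=cams.capture("side")[140:240,260:400]; cv2.imwrite("pics/m_s.png",cv2.resize(im[:,:,::-1],None,fx=5,fy=5))
```

```text
now [572.  -46.9  98. ] [-3.141  0.     0.698] j [ 0.41  0.38 -0.49  1.73  0.2   1.08 -1.02] F [ 0.5 -0.3 -0.9] t 10.8667
shift [-0.0029 -0.0004  0.0125] turn [-0.  0.  0.]
```

View pics/m_w.png

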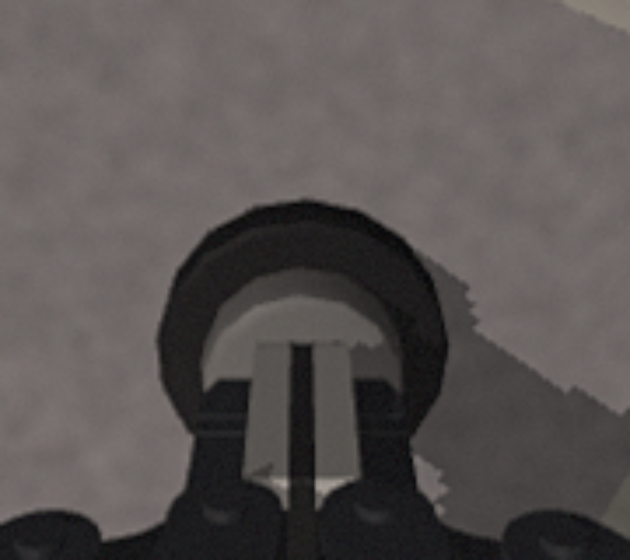

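View pics/m_s.png

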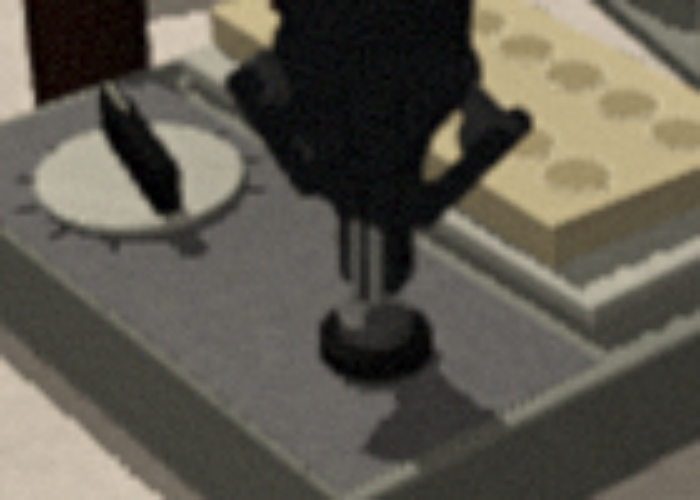

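Emit:
{"fn": "arm_command", "kwargs": {
  "rows": [
    [0,0,0,0,0,0.003,-1],
    [0,0,0,0,0,0.005,-1],
    [0,0,0,0,0,0.007,-1],
    [0,0,0,0,0,0.008,-1],
    [0,0,0,0,0,0.008,-1]
  ]
}}

```text
clock: 11.38
position: [572.5, -47.5, 90.4]
orientation: [3.141, -0.0, 0.697]
force: [0.3, 0.1, 2.2]
width: -0.2
```

Emit:
{"fn": "arm_command", "kwargs": {
  "rows": [
    [0,0,0,0,0,0.002,-1],
    [0,0,0,0,0,0.004,-1],
    [0,0,0,0,0,0.005,-1],
    [0,0,0,0,0,0.006,-1],
    [0,0,0,0,0,0.006,-1]
  ]
}}

```text
clock: 11.8
position: [572.7, -47.5, 85.9]
orientation: [3.14, -0.0, 0.697]
force: [-6.5, 0.1, 17.7]
width: -0.3
```

Run:
```python
from h import *
import cv2
s=ctrl.state();print(s["position"],s["force"])
a=cams.capture("wrist")[150:310,230:410]; b=cams.capture("side")[160:230,290:390]
a=cv2.resize(a,(450,400));b=cv2.resize(b,(340,400)) 
cv2.imwrite("pics/n.png",np.hstack([a,b])[:,:,::-1]); s=ctrl.state();print(s["position"],s["force"])
```

```text
[572.70907414 -47.48861322  85.94666366] [-6.46295115  0.11198958 17.68128081]
[572.71200383 -47.44787984  85.92071941] [-5.54728217  0.19515959 18.43503433]
```

View pics/n.png

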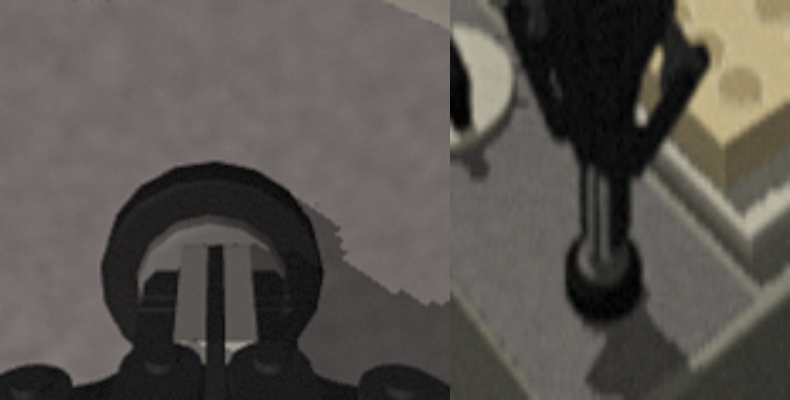

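The button is flush with its housing at 18 N, well over the 5 N it takes, so it is at its stop. Lifting off.

Emit:
{"fn": "arm_command", "kwargs": {
  "rows": [
    [0,0,0,0,0,-0.005,-1],
    [0,0,0,0,0,-0.015,-1],
    [0,0,0,0,0,-0.04,-1],
    [0,0,0,0,0,-0.07,-1],
    [0,0,0,0,0,-0.1,-1],
    [0,0,0,0,0,-0.11,-1],
    [0,0,0,0,0,-0.11,-1],
    [0,0,0,0,0,-0.11,-1]
  ]
}}

```text
clock: 12.57
position: [572.2, -47.4, 194.2]
orientation: [3.141, -0.0, 0.697]
force: [0.4, -0.3, -1.0]
width: -0.2
```

Run:
```python
from h import *
import cv2
s=ctrl.state();print(s["position"],s["force"],s["clock"])
a=cams.capture("wrist"); b=cams.capture("side")
cv2.imwrite("pics/o_w.png",a[:,:,::-1]);cv2.imwrite("pics/o_s.png",b[:,:,::-1])
```

```text
[572.24412043 -47.38563985 194.21882705] [ 0.39815171 -0.25269918 -1.01169325] 12.5667
```

View pics/o_w.png

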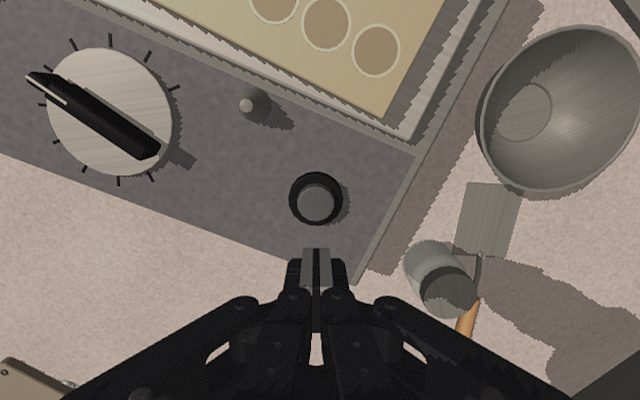

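View pics/o_s.png

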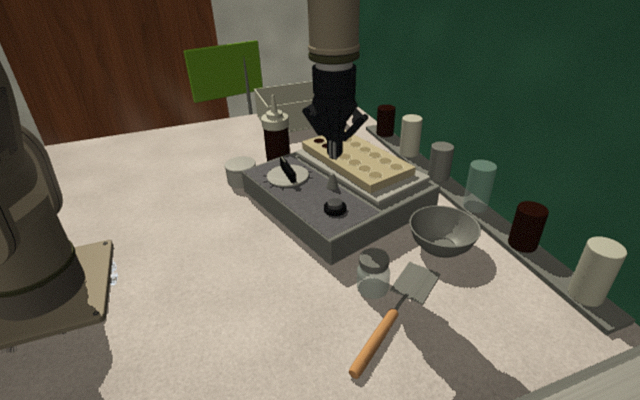

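The button is up again at (317, 203), the dial is at tick 5, the bystanders are where they were, and the arm is clear.

```bash
python3 -c "
from workcell import order
print(order.sign_off())"
```

```text
the job is handed in; nothing more can be done
None
```

The dial is set four clicks clockwise and the start button has been pressed fully down and released. The job was handed in at about 12.7 s on the robot's clock, well under the 51 s limit.

- **Dial:** I pushed it with closed fingertips from tick 1 to tick 5. The fourth click needed a small extra nudge, because the bar had stopped about half-way. Afterwards the pointer measured 92.1°, against 92.3° for tick 5. The highest force I read while pushing was about 12 N.
- **Button:** I pressed it only after the dial was set. The fingertip stopped about 6 mm below the button's top at about 18 N, so I took it to be at its stop; there is no direct reading of its travel. The pictures after lifting showed it up again.
- **Everything else:** In the last wrist and side pictures the bystanders looked unmoved, and the tool was clear at 194 mm height. I judged this by eye and did not measure their positions again.

One disagreement: the side camera put the bar and the button a few mm (up to about 5 mm) off the other two views. I used the top and wrist positions.

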